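# Preset the metering manifold

### The job

Preset the two valves of the bench manifold: first swing the quarter-turn lever to the half-open mark, halfway between closed (across the pipe) and fully open (along the pipe). Then crank the handwheel clockwise until the valve is fully shut against its stop, and back it off exactly two full turns. Finish holding the wheel's crank handle there, gripped and still (the gland nut is slack and will be tightened while you hold), with the lever still at half and the other things on the counter left where they are.

Things in the scene. Friction and masses are not known exactly. Their poses are not given: they have to be found in the camera images.
- manifold: fixed grey base plate 120 x 370 x 12 mm with a 22 mm steel pipe (axis 46 mm high), a brass lever valve, a small dial gauge (to 105 mm high) and a brass wheel valve. Origin under the plate's centre; +y runs along the pipe from the lever valve (axis at y = -110 mm) to the wheel valve (y = +90 mm), z up, -x is its front.
- supply_lever (a joint): angle of the quarter-turn lever about its vertical axis, rad. 0 = closed, it points to the manifold's -x; 1.571 = open, it points to the manifold's -y (counterclockwise from above opens). Half-open = 0.785: long middle tick of the seven on the index plate, read with the lever's tail. No detent; stiff (0.25 N m, 3 N at the grip), stays where left. Starts between half and open.
- lever_axis (a point): point on the vertical axis of the lever, at the height of its grip (95 mm above the counter), fixed to the manifold.
- lever_grip (a point): middle of the black sleeve of the lever, 90 mm from lever_axis; the sleeve is 16 mm wide, 24 mm high (84 to 108 mm above the counter) and reaches from 47 to 125 mm from the axis. x axis points from the grip to the lever's axis, z up.
- metering_wheel (a joint): angle of the handwheel about its vertical axis, rad, counted over all turns: 0 = shut against the rigid stop, grows counterclockwise from above (opening, up to 5 turns); two turns = 12.566. Friction 0.12 N m (2.4 N at the crank handle); stays where left. Starts 0.5 to 1.2 turns open. The bright stem end in the hub is flush with it when shut and rises 3 mm a turn.
- wheel_axis (a point): point on the vertical axis of the handwheel at the height of the middle of the crank handle (140 mm above the counter), fixed to the manifold. The wheel's rim is 112 mm across, its top 111 mm above the counter.
- crank_handle: black upright round handle on the wheel's rim, 20 mm in diameter, 50 mm long (115 to 165 mm above the counter), 50 mm from the wheel's axis. It revolves freely on its pin, so a gripper may hold it without turning itself while it goes round. Origin in its middle.
- handle_grip (a point): the middle of the crank handle, 140 mm above the counter: the point to grip.
- screwdriver: bystander lying in front of the manifold: screwdriver 162 mm long, 24 mm high. Origin under its middle.
- petri_dish: bystander before the lever valve: petri dish 61 mm across, 16 mm high. Origin under its centre.
- forceps: bystander lying left of the manifold: steel forceps 133 mm long, 9 mm high. Origin under its middle.
- small_bottle: bystander behind the wheel valve: small bottle with screw cap, 36 mm across, 72 mm high. Origin under its centre.
- sample_cup: bystander behind the middle of the manifold: lidded cup 58 mm across, 70 mm high. Origin under its centre.

How it is judged:
On the way, in this order (a step that is already met when the one before it is completed fails the run):
1. the lever stands at the half-open mark (45 degrees, within 6) (value of joint supply_lever between 0.6804 and 0.8904 rad), for 0.2 s.
2. the wheel is fully shut against its stop (within 5 degrees), the lever still at half (all of step 1 and value of joint metering_wheel below 0.09 rad), for 0.2 s.
At the end, for the whole second after the job is handed in: The wheel stands two full turns (12.57 rad) open from its stop, within 15 degrees (0.26 rad), at rest (under 0.1 rad/s); the gripper still holds the crank handle (contact over 2 N, TCP within 30 mm of the handle's middle); the lever is at 0.785 rad within 6 degrees (0.105 rad) (all of step 1 and value of joint metering_wheel between 12.3064 and 12.8264 rad and velocity of joint metering_wheel between -0.1 and 0.1 rad/s and contact force between the fingers and crank_handle above 2 N and distance between the grasp point and handle_grip below 0.03 m); the arm keeps its last pose, push and grip.
It fails at once if a bystander is pushed more than 25 mm from its place (distance of any of screwdriver, petri_dish, forceps, small_bottle, sample_cup from where it was at the start of the episode above 0.025 m).
It also fails if it takes over 72 s, if anything falls off the work surface, if the arm or the gripper's body presses on something with over 40 N, if the wrist force passes 120 N, or if a joint passes its speed limit or range.

### The arm

A 7-joint arm with a two-finger parallel gripper is mounted at the origin on a cart in front of the work surface, level with it; the furniture and walls round the work are solid. World frame = base frame: x ahead of the robot, y to its left, z up, the work surface at z = 0. Lengths are in m, angles in rad, forces in N, time in s.
With the tool pointing down it reaches from about 0.425 to 1.025 m from the base axis. Payload 9.4 kg.
Tool frame: the origin (TCP) lies between the finger pads, 19 mm behind the fingertips; this is the grasp point; z points along the fingers, y is the line along which they close (so a half turn about z gives the same grasp; the last joint's range is limited). The gripper opens to 93 mm and grips with 3 to 60 N. Pads are 15 mm wide; open, the fingers measure 128 mm over their backs; the gripper's body (75 mm by 188 mm) begins 65 mm behind the grasp point.
Start: joints at [-1.408, 0.599, -0.003, 1.599, 0.002, 0.943, -0.08], TCP at [0.172, 0.704, 0.237] pointing down, gripper open.
Joint ranges: [-2.57, 2.57], [-0.35, 1.97], [-1.29, 1.29], [0.11, 2.56], [-1.05, 4.19], [0.11, 1.86], [-2.63, 2.63]. Speed limits (rad/s): [2.22, 2.22, 3.01, 3.01, 3.14, 3.14, 3.14].

### API

Orientations are given as a unit quaternion [x, y, z, w].
In Python, from station import robot gives the robot as it stands. The module is installed in compiled form; this text tells all that it offers.
- The arm moves only by the tool jog_arm, never from a script. Its argument "motion" is a list that holds one entry, the list of rows, each a list of 7 numbers: the turn, a rotation vector about the tool's x, y, z scaled (see below), then the shift along the tool's x, y, z scaled (see below), then the opening, from -1 (shut) to 1 (fully open). A call has 1 to 10 rows; each row shifts and turns the commanded pose from where the row before left it, along the tool's axes as they then stand; what a row does not reach is not made up. The controller multiplies each number of a shift by 5 cm and each number of a turn by 0.15 rad. A row lasts 1/8 s, in which the tool goes at most 62.5 mm and 10.7 degrees, less where a joint would pass 70% of its speed; a pose out of reach is approached as far as the arm can. A call with a number of a shift or a turn outside -1 to 1 is refused whole. A call with a gripper value outside its range is refused whole. The fingers move at their own pace and stop on an object; the grip force is fixed at half the most. Time passes only in rows, so rows that do not move let the fingers close. It gives the time, the measured TCP pose, the force, the opening and the grip force at its end, in the units of the state.
- robot.sense(): the state, without advancing time (a new reading comes with each control period).
- robot.read_camera(name): name is "side" or "top" or "wrist"; returns a dict with "img" (480x640x3 uint8, red, green, blue), "fovy" (degrees; the focal length in pixels is half the picture's height over the tangent of half this angle, whatever the lens; pixels are square), "cx", "cy" (the principal point, pixels), "extrinsics" (4x4, takes a point from world to camera coordinates). Camera axes: x right, y down, z forward; pixel columns grow to the right and rows downward; lengths in m; the calibration is good to about 2 mm. A picture is of the moment at which its call begins. There is no depth.
- robot.job_done(): hands the job in; it is judged then, once.
Trained networks look in a picture, given as the dict that the camera call returned (one of the last four; its "shot" number tells which), for a name from the list of things; names that differ only in an ending like _2 or _b are one class to them, and where a whole thing is asked for, a point or a joint stands for the part that bears it (a point fixed in the world has none). Each returns a list of dicts, best first, with "score" (0 to 1); they miss things now and then, are a little off and sometimes report something else, mostly with a low value. They report only what shows in the picture. A call takes as long as a camera call.
- robot.boxes_of(picture, label): "xy" ([column, row] in pixels, amid what is visible of it).
- robot.landmark_of(picture, label): "xy" ([column, row] in pixels: a listed point, or the origin of a listed thing).
The state is a dict: "t": time; "joints": joint angles; "joint_velocities": joint speeds; "effort": joint torques, N m; "tcp_pos": TCP position; "orientation": TCP orientation; "contact_force": force on the tool from outside, world axes, zero at the start; "ft_torque": the same for the moment, N m; "grip_width": opening from 0.0 (shut) to 1.0 (fully open); "grasp_force": force on a finger pad.
Only numpy, scipy, OpenCV 4.12 (cv2) and the standard library are available. Lean on these libraries where they do the work, as an engineer would, in place of code of your own. Each camera call takes 0.05 s, during which the arm holds its last target. There are 200 camera calls.

## Working session

There is one attempt and no reset: what is moved stays moved. The work goes in short steps, Python scripts to look and compute and a tool call to move; the robot and the scene stay as the last step left them, time stands still between calls to the robot, and variables do not carry over. Pictures are saved under pics/ and viewed, at most 10 in all, crops included, and the job is handed in when it is done.

Besides the shell and the picture viewer there is one more tool, called after "Call:" as name([rows], argument=value, ...), one row to a line, values as JSON. jog_arm: Moves the arm, as the interface text tells. Shifts and turns lie within -1 to 1; 1 stands for 5 cm of shift or 0.15 rad of turn. Its arguments: {"type":"object","properties":{"motion":{"type":"array"}},"required":["motion"]}

```bash
mkdir -p pics
cat > h.py <<'E'
import numpy as np, cv2
from station import robot
def f(p): return p['img'].shape[0]/2/np.tan(np.radians(p['fovy'])/2)
def ray(p,xy):
    E=np.array(p['extrinsics']);R=E[:3,:3];c=-R.T@E[:3,3]
    d=R.T@np.array([(xy[0]-p['cx'])/f(p),(xy[1]-p['cy'])/f(p),1]);return c,d
def atz(p,xy,z):
    c,d=ray(p,xy);return c+d*(z-c[2])/d[2]
def proj(p,X):
    E=np.array(p['extrinsics']);q=E[:3,:3]@np.array(X)+E[:3,3];return q[:2]/q[2]*f(p)+[p['cx'],p['cy']]
def tri(obs):
    A=np.zeros((3,3));b=np.zeros(3)
    for p,xy in obs:
        c,d=ray(p,xy);d=d/np.linalg.norm(d);M=np.eye(3)-np.outer(d,d);A+=M;b+=M@c
    return np.linalg.solve(A,b)
def save(p,n): cv2.imwrite('pics/'+n,cv2.cvtColor(p['img'],cv2.COLOR_RGB2BGR))
E
cat > a.py <<'E'
from h import *
np.set_printoptions(precision=4,suppress=True)
s=robot.sense();print(s['t'],s['tcp_pos'],s['orientation'],s['grip_width'],s['contact_force'])
Z=dict(lever_axis=.095,lever_grip=.095,wheel_axis=.14,handle_grip=.14,manifold=0,screwdriver=0,petri_dish=0,forceps=0,small_bottle=0,sample_cup=0)
P={n:robot.read_camera(n) for n in('top','side','wrist')}
for n,p in P.items():
    save(p,'a_%s.png'%n);print(n,'cam',ray(p,(0,0))[0])
    for l,z in Z.items():
        r=robot.landmark_of(p,l)
        if r: print(n,l,round(r[0]['score'],2),np.array(r[0]['xy']),atz(p,r[0]['xy'],z))
E
python3 a.py
```

```text
0.0 [0.1721 0.7038 0.2366] [ 0.1196  0.9928 -0.0008 -0.    ] 0.9992302721042456 [-0.488   0.2222 -0.3813]
top cam [0.4429 0.0671 1.1026]
top lever_axis 0.82 [448.2 244.3] [ 0.5596 -0.2023  0.095 ]
top lever_grip 0.82 [488.1 257.4] [ 0.5318 -0.2859  0.095 ]
top wheel_axis 0.86 [350.6 249.3] [0.5439 0.0076 0.14  ]
top handle_grip 0.44 [332.4 234.6] [0.5738 0.0444 0.14  ]
top manifold 0.94 [388.7 254.1] [ 0.5475 -0.0892  0.    ]
top screwdriver 0.71 [372.2 307.7] [ 0.4244 -0.0497  0.    ]
top petri_dish 0.7 [461.4 302.1] [ 0.4374 -0.2541  0.    ]
top forceps 0.7 [275.4 237. ] [0.587  0.1735 0.    ]
top small_bottle 0.6 [361.5 215.6] [ 0.6377 -0.0269  0.    ]
top sample_cup 0.57 [400.9 211.2] [ 0.6483 -0.1192  0.    ]
side cam [0.9729 0.714  0.7935]
side lever_axis 0.66 [238.6 184.7] [ 0.56   -0.1969  0.095 ]
side lever_grip 0.68 [230.5 162.6] [ 0.5328 -0.2847  0.095 ]
side wheel_axis 0.97 [297.9 213.2] [0.5404 0.011  0.14  ]
side handle_grip 0.64 [291.9 230.3] [0.5772 0.0467 0.14  ]
side manifold 0.63 [268.9 246.7] [ 0.5626 -0.0794  0.    ]
side screwdriver 0.86 [326.3 226.8] [ 0.4231 -0.0608 -0.    ]
side petri_dish 0.85 [279.  186.5] [ 0.4271 -0.2553  0.    ]
side forceps 0.83 [330.7 321.9] [0.5785 0.1699 0.    ]
side small_bottle 0.65 [256.9 276.5] [ 0.6296 -0.0158  0.    ]
side sample_cup 0.83 [227.7 253.9] [ 0.6455 -0.1114  0.    ]
wrist cam [0.1006 0.7206 0.3844]
```

View pics/a_top.png

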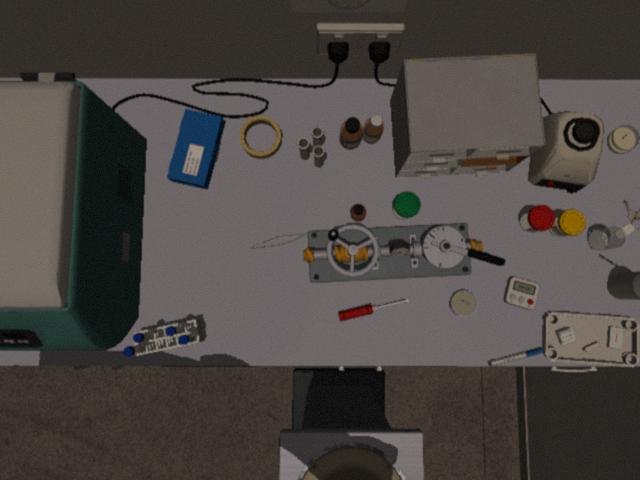

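View pics/a_side.png

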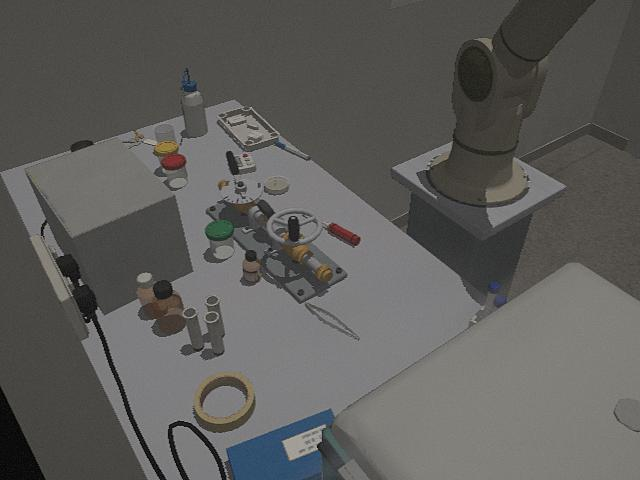

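The overhead view shows the wheel at about (352,250) with its handle at (334,235). The lever axis is at about (446,246), with the black sleeve pointing right and a little toward the robot at (488,257). The device on the left must be passed on the robot side. The side view agrees with this. Next I'll plan the transit.

```bash
cat >> h.py <<'E'
from scipy.spatial.transform import Rotation as Rot
def sim(p,q,rows):
    p=np.array(p);R=Rot.from_quat(q);out=[]
    for r in rows:
        p=p+R.apply(np.array(r[3:6])*.05);R=R*Rot.from_rotvec(np.array(r[:3])*.15);out.append((p,R))
    return out
def yaw(R): v=R.apply([0,1,0]);return np.degrees(np.arctan2(v[1],v[0]))
E
cat > b.py <<'E'
from h import *
np.set_printoptions(precision=3,suppress=True)
s=robot.sense()
A=[[0,0,.2,-.2,-.9,0,1]]*5+[[0,0,.8,-1,-.1,0,1]]*5
B=[[0,0,.7,-1,0.2,0,1]]*9
for p,R in sim(s['tcp_pos'],s['orientation'],A+B): print(p,np.hypot(*p[:2]).round(3),np.degrees(np.arctan2(p[1],p[0])).round(1),yaw(R).round(1))
E
python3 b.py
```

```text
[0.171 0.658 0.237] 0.68 75.4 74.5
[0.169 0.612 0.237] 0.635 74.6 72.8
[0.165 0.566 0.237] 0.59 73.7 71.1
[0.16  0.52  0.237] 0.544 72.9 69.4
[0.154 0.475 0.237] 0.499 72.1 67.7
[0.198 0.451 0.237] 0.493 66.3 60.8
[0.239 0.422 0.237] 0.485 60.5 53.9
[0.277 0.389 0.237] 0.477 54.6 47.0
[0.31  0.351 0.237] 0.468 48.6 40.2
[0.338 0.31  0.237] 0.459 42.5 33.3
[0.374 0.273 0.237] 0.463 36.2 27.3
[0.406 0.234 0.237] 0.468 29.9 21.3
[0.433 0.191 0.237] 0.473 23.7 15.2
[0.456 0.145 0.237] 0.478 17.6 9.2
[0.474 0.097 0.237] 0.484 11.6 3.2
[0.487 0.048 0.237] 0.489 5.6 -2.8
[ 0.494 -0.003  0.237] 0.494 -0.3 -8.8
[ 0.496 -0.054  0.237] 0.499 -6.2 -14.8
[ 0.493 -0.104  0.237] 0.504 -12.0 -20.9
```

Call:
jog_arm([
  [[0,0,0.2,-0.2,-0.9,0,1],[0,0,0.2,-0.2,-0.9,0,1],[0,0,0.2,-0.2,-0.9,0,1],[0,0,0.2,-0.2,-0.9,0,1],[0,0,0.2,-0.2,-0.9,0,1],[0,0,0.8,-1,-0.1,0,1],[0,0,0.8,-1,-0.1,0,1],[0,0,0.8,-1,-0.1,0,1],[0,0,0.8,-1,-0.1,0,1],[0,0,0.8,-1,-0.1,0,1]],
])

```text
t: 2.9
tcp_pos: [0.3395, 0.3087, 0.2377]
orientation: [0.477, 0.879, 0.001, 0.0]
contact_force: [0.8, 0.2, -0.5]
grip_width: 1.001
grasp_force: 0.0
```

Call:
jog_arm([
  [[0,0,0.7,-1,0.2,0,1],[0,0,0.7,-1,0.2,0,1],[0,0,0.7,-1,0.2,0,1],[0,0,0.7,-1,0.2,0,1],[0,0,0.7,-1,0.2,0,1],[0,0,0.7,-1,0.2,0,1],[0,0,0.7,-1,0.2,0,1],[0,0,0.7,-1,0.2,0,1],[0,0,0.7,-1,0.2,0,1]],
])

```text
t: 4.03
tcp_pos: [0.4937, -0.1061, 0.2377]
orientation: [0.824, 0.566, 0.0, 0.0]
contact_force: [-0.1, -0.1, -0.0]
grip_width: 1.003
grasp_force: 0.0
```

```bash
python3 a.py; python3 -c "
from h import *
s=robot.sense();print(yaw(Rot.from_quat(s['orientation'])),s['joints'])"
```

```text
4.025 [ 0.4937 -0.1061  0.2377] [0.8243 0.5662 0.0004 0.0003] 1.0034688497607471 [-0.0633 -0.1228 -0.0347]
top cam [0.4429 0.0671 1.1026]
top wheel_axis 0.67 [352.4 247.2] [0.5482 0.004  0.14  ]
top handle_grip 0.6 [329.4 236. ] [0.5709 0.0505 0.14  ]
top manifold 0.63 [387.7 253.1] [ 0.5498 -0.0869  0.    ]
top forceps 0.51 [277.5 236.9] [0.5873 0.1687 0.    ]
top small_bottle 0.49 [362.2 214.8] [ 0.6396 -0.0286  0.    ]
top sample_cup 0.87 [403.4 207.9] [ 0.6562 -0.1252  0.    ]
side cam [0.9729 0.714  0.7935]
side lever_axis 0.93 [242.2 186.4] [ 0.5568 -0.1867  0.095 ]
side lever_grip 0.83 [232.5 163. ] [ 0.5298 -0.2805  0.095 ]
side wheel_axis 0.72 [295.5 208.5] [ 0.5361 -0.0039  0.14  ]
side handle_grip 0.67 [292.7 228. ] [0.5724 0.0421 0.14  ]
side manifold 0.66 [267.7 247.2] [ 0.5655 -0.0795  0.    ]
side screwdriver 0.87 [327.1 225.8] [ 0.4196 -0.0626 -0.    ]
side petri_dish 0.94 [275.7 187.8] [ 0.4365 -0.2555  0.    ]
side forceps 0.8 [331.7 320. ] [0.5743 0.1673 0.    ]
side small_bottle 0.84 [255.2 277.1] [ 0.6333 -0.0163  0.    ]
side sample_cup 0.62 [223.3 253.2] [ 0.6521 -0.1189  0.    ]
wrist cam [ 0.5189 -0.0422  0.3857]
wrist lever_axis 0.66 [421.3 304.3] [ 0.5562 -0.2016  0.095 ]
wrist lever_grip 0.9 [419.6 392.7] [ 0.5295 -0.2839  0.095 ]
wrist wheel_axis 0.67 [327.4  54.4] [ 0.5457 -0.0016  0.14  ]
wrist manifold 0.94 [356.1 168.7] [ 0.5507 -0.0873  0.    ]
wrist screwdriver 0.83 [227.1 184.6] [ 0.4231 -0.0544  0.    ]
wrist petri_dish 0.91 [311.9 346.7] [ 0.4359 -0.2586  0.    ]
wrist small_bottle 0.79 [420.6  65.4] [ 0.6392 -0.0193  0.    ]
wrist sample_cup 0.94 [460.2 163.7] [ 0.6496 -0.1208  0.    ]
-20.857286168926745 [-0.30454762  0.37329069  0.54296295  2.1208287  -0.29038809  0.71830167
  0.06466823]
```

Call:
jog_arm([
  [[0,0,0,-0.76,0.49,0,1],[0,0,0,-0.76,0.49,0,1],[0,0,0,-0.76,0.49,0,1],[0,0,0,-0.76,0.49,0,1],[0,0,0,0,0,0,1]],
])

```text
t: 6.3
tcp_pos: [0.5305, -0.2852, 0.2374]
orientation: [0.825, 0.566, -0.0, 0.001]
contact_force: [-0.2, 0.9, -0.4]
grip_width: 0.999
grasp_force: 0.0
```

Run:
```python
from h import *
np.set_printoptions(precision=4,suppress=True)
s=robot.sense();print(s['tcp_pos'],yaw(Rot.from_quat(s['orientation'])))
p=robot.read_camera('wrist');save(p,'c_wrist.png')
for l,z in dict(lever_axis=.095,lever_grip=.095,manifold=0,petri_dish=0,sample_cup=0).items():
    for r in robot.landmark_of(p,l)[:1]: print(l,r['score'],np.array(r['xy']),atz(p,r['xy'],z))
```

```text
[ 0.5305 -0.2852  0.2374] -21.11608946200784
lever_axis 0.92 [300.4 114.5] [ 0.5552 -0.1998  0.095 ]
lever_grip 0.93 [309.1 230.2] [ 0.5297 -0.2831  0.095 ]
manifold 0.56 [251.9   0. ] [ 0.55   -0.0873  0.    ]
petri_dish 0.89 [214.4 218.9] [ 0.4333 -0.2578  0.    ]
```

View pics/c_wrist.png

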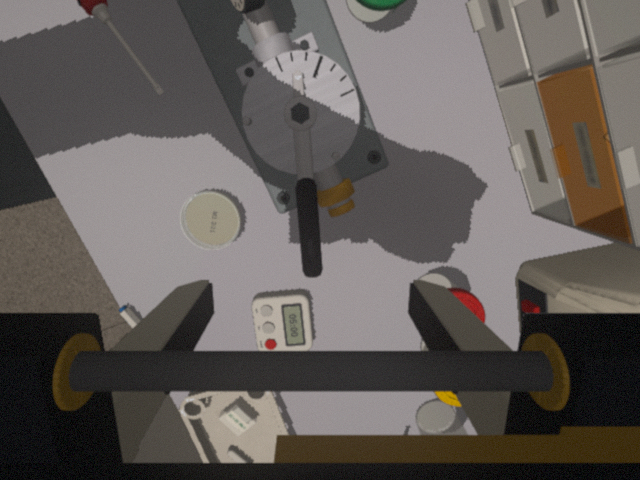

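The wrist view shows the lever hub at (300,113) and the sleeve running from (304,182) to (313,273). The long middle tick is at (318,67), plate screws at (374,157) and (284,197), and the plate's left edge runs from (180,5) to (280,212).

Run:
```python
from h import *
np.set_printoptions(precision=4,suppress=True)
p=robot.read_camera('wrist')
a=lambda u,v,z:atz(p,u,z)
def ang(d): return np.arctan2(d[1],d[0])
d=a(0,0,0) if 0 else None
s1=atz(p,(374,157),.012);s2=atz(p,(284,197),.012);print('screws yaw',ang(s1-s2),np.linalg.norm(s1-s2))
c1=atz(p,(387,160),.012);c2=atz(p,(281,212),.012);print('end edge yaw',ang(c1-c2),np.linalg.norm(c1-c2), (c1+c2)/2)
e=atz(p,(180,5),.012);print('left edge yaw',ang(e-c2)-np.pi/2)
ax=atz(p,(300.2,113.5),.1)
for z in(.06,.07,.08):
  t=atz(p,(318.5,67),z)-ax;print('tick',z,ang(t),np.linalg.norm(t[:2]),'-> half lever dir',ang(-t))
l=atz(p,(312,270),.1)-ax;print('lever dir',ang(l),np.linalg.norm(l),ax)
g=p['img'][20:300,200:400];cv2.imwrite('pics/d.png',cv2.resize(cv2.cvtColor(g,cv2.COLOR_RGB2BGR),None,fx=2.0*1.4,fy=2*1.0*1.0) if 0 else cv2.resize(cv2.cvtColor(g[:120,30:],cv2.COLOR_RGB2BGR),None,fx=4,fy=4,interpolation=cv2.INTER_CUBIC))
```

```text
screws yaw 0.054534985116915444 0.09589168942226244
end edge yaw 0.09571419224122465 0.11559650049430178 [ 0.5603 -0.263   0.012 ]
left edge yaw 0.06881486767934142
tick 0.06 0.8582058524824847 0.03982946879767061 -> half lever dir -2.2833868011073086
tick 0.07 0.8474812544405887 0.03819501680992234 -> half lever dir -2.2941113991492044
tick 0.08 0.8357992503983435 0.036565350327305464 -> half lever dir -2.3057934031914495
lever dir -1.8611640291338656 0.11912368792994482 [ 0.5551 -0.1936  0.1   ]
```

View pics/d.png

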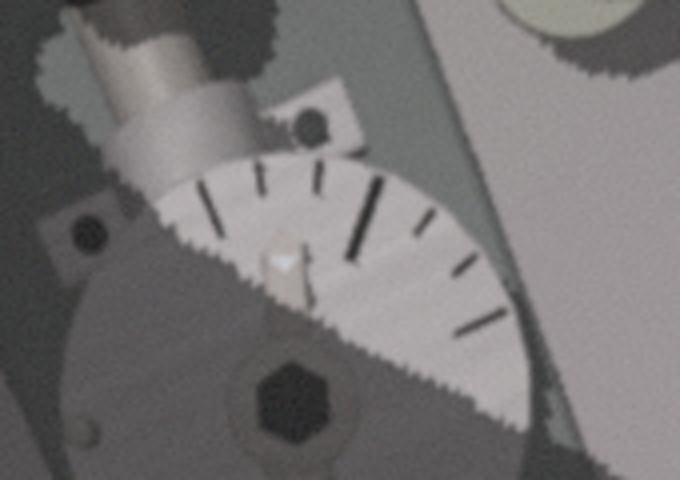

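The middle tick agrees with the manifold yaw of about 0.065 rad. The lever must go about 0.425 rad clockwise. I'll descend and grip the sleeve.

Call:
jog_arm([
  [[0,0,-0.5,0,0,0.7,1],[0,0,0,0,0,0.7,1],[0,0,0,0,0,0.7,1],[0,0,0,0.02,0,0.7,1],[0,0,0,0,0,0,-1],[0,0,0,0,0,0,-1],[0,0,0,0,0,0,-1],[0,0,0,0,0,0,-1],[0,0,0,0,0,0,-1],[0,0,0,0,0,0,-1]],
])

```text
t: 7.9
tcp_pos: [0.5311, -0.2804, 0.0977]
orientation: [0.802, 0.598, 0.0, 0.0]
contact_force: [0.6, -0.6, -0.0]
grip_width: 0.403
grasp_force: 0.0
```

```bash
cat > lv.py <<'E'
from h import *
np.set_printoptions(precision=4,suppress=True)
s=robot.sense();print(s['tcp_pos'],yaw(Rot.from_quat(s['orientation'])),s['contact_force'],s['ft_torque'],s['grip_width'],s['grasp_force'])
ax=np.array([.5553,-.1990])
d=s['tcp_pos'][:2]-ax;print('lever dir',np.arctan2(d[1],d[0]),np.hypot(*d))
E
python3 lv.py
```

```text
[ 0.5311 -0.2804  0.0977] -16.555019848808815 [ 0.5687 -0.6285 -0.0423] [-0.0503  0.0961 -0.0028] 0.40294462507299766 0.0
lever dir -1.8593319234399572 0.08492235479475849
```

Call:
jog_arm([
  [[0,0,0,0,0,0,-1],[0,0,0,0,0,0,-1],[0,0,0,0,0,0,-1],[0,0,0,0,0,0,-1],[0,0,0,0,0,0,-1]],
])

```text
t: 8.52
tcp_pos: [0.5311, -0.2805, 0.0974]
orientation: [0.802, 0.598, 0.0, 0.0]
contact_force: [-0.5, -0.7, -0.8]
grip_width: 0.167
grasp_force: 30.0
```

```bash
python3 lv.py
```

```text
[ 0.5311 -0.2805  0.0974] -16.560449872346517 [-0.4799 -0.7099 -0.7578] [-0.1381  0.0107 -0.1092] 0.1666819461125102 30.000403225421906
lever dir -1.8597048463630848 0.08497234350941396
```

Gripped: the opening of 0.167 × 93 mm is about 15.5 mm, which matches the sleeve. I'll swing it in 8 slow rows.

Call:
jog_arm([
  [[0,0,0.35,0.003,-0.09,0,-1],[0,0,0.35,0.003,-0.09,0,-1],[0,0,0.35,0.003,-0.09,0,-1],[0,0,0.35,0.003,-0.09,0,-1],[0,0,0.35,0.003,-0.09,0,-1],[0,0,0.35,0.003,-0.09,0,-1],[0,0,0.35,0.003,-0.09,0,-1],[0,0,0.35,0.003,-0.09,0,-1],[0,0,0,0,0,0,-1],[0,0,0,0,0,0,-1]],
])

```text
t: 9.78
tcp_pos: [0.4993, -0.2628, 0.0974]
orientation: [0.909, 0.418, -0.0, -0.0]
contact_force: [-0.2, -1.0, -2.2]
grip_width: 0.167
grasp_force: 30.1
```

```bash
python3 lv.py
python3 - <<'E'
from h import *
p=robot.read_camera('wrist');save(p,'e.png')
for l in('lever_axis','lever_grip'): print(l,[(r['score'],atz(p,r['xy'],.095)) for r in robot.landmark_of(p,l)[:1]])
E
```

```text
[ 0.4993 -0.2628  0.0974] -40.62534009631177 [-0.2354 -0.9652 -2.2453] [-0.3448  0.1811 -0.2892] 0.16719591668095493 30.051068365573883
lever dir -2.2915650280770485 0.08490979463644298
lever_axis [(0.92, array([ 0.55577103, -0.19945301,  0.095     ]))]
lever_grip [(0.84, array([ 0.49615933, -0.26569348,  0.095     ]))]
```

View pics/e.png

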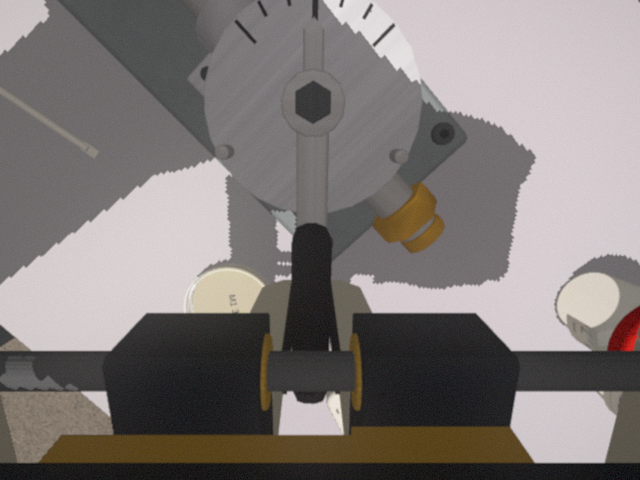

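The tail at (314,25) points right at the long tick at (315,8), and the stop pins sit symmetrically, so the lever is at half. I'll release, rise, and move over the handle.

Call:
jog_arm([
  [[0,0,0,0,0,0,1],[0,0,0,0,0,0,1],[0,0,0,0,0,0,1],[0,0,0,0,0,0,1],[0,0,0,0,0,0,1],[0,0,0,0,0,-1,1],[0,0,0,0,0,-1,1],[0,0,0,0,0,-1,1]],
])

```text
t: 10.92
tcp_pos: [0.4995, -0.263, 0.2489]
orientation: [0.909, 0.418, -0.0, -0.0]
contact_force: [0.7, 0.0, 0.1]
grip_width: 0.97
grasp_force: 0.0
```

Call:
jog_arm([
  [[0,0,-0.95,0,0,0,1],[0,0,-0.95,0,0,0,1],[0,0,-0.95,0,0,0,1],[0,0,-0.95,0,0,0,1],[0,0,-0.9,0,0,0,1],[0,0,0,1,0.2,0,1],[0,0,0,1,0.2,0,1],[0,0,0,1,0.2,0,1],[0,0,0,1,0.2,0,1],[0,0,0,0,0,0,1]],
])

```text
t: 12.18
tcp_pos: [0.5412, -0.0588, 0.2471]
orientation: [0.706, 0.708, 0.0, -0.001]
contact_force: [-0.3, 0.1, 0.7]
grip_width: 1.001
grasp_force: 0.0
```

```bash
cat > w.py <<'E'
from h import *
np.set_printoptions(precision=4,suppress=True)
s=robot.sense();print(s['t'],s['tcp_pos'],yaw(Rot.from_quat(s['orientation'])))
obs={}
for n in('wrist','top','side'):
    p=robot.read_camera(n)
    if n=='wrist':save(p,'f_%d.png'%(s['t']*100))
    for l,z in dict(lever_axis=.095,lever_grip=.095,wheel_axis=.14,handle_grip=.14).items():
        for r in robot.landmark_of(p,l)[:1]:
            print(n,l,round(r['score'],2),np.array(r['xy']),atz(p,r['xy'],z)[:2]);obs.setdefault(l,[]).append((p,r['xy']))
for l,o in obs.items():
    if len(o)>1: print('tri',l,tri(o))
E
python3 w.py
```

```text
12.175 [ 0.5412 -0.0588  0.2471] 0.16139463396484832
wrist lever_axis 0.84 [326.8 376.5] [ 0.5556 -0.196 ]
wrist lever_grip 0.77 [263.8 436. ] [ 0.4961 -0.2616]
wrist wheel_axis 0.92 [318.7 156.4] [0.5457 0.0021]
wrist handle_grip 0.89 [359.7  89.6] [0.5712 0.0433]
top lever_grip 0.67 [359.5 212.3] [ 0.6281 -0.0146]
top wheel_axis 0.82 [353.1 246.1] [0.5504 0.0025]
top handle_grip 0.58 [328.2 236.3] [0.5703 0.0529]
side lever_axis 0.78 [239.8 186.7] [ 0.5615 -0.1888]
side lever_grip 0.7 [248.4 158.8] [ 0.4916 -0.2744]
side wheel_axis 0.63 [292.7 212.4] [0.5471 0.0031]
side handle_grip 0.81 [288.2 228.6] [0.5801 0.0386]
tri lever_axis [ 0.5558 -0.2025  0.0849]
tri lever_grip [ 0.5793 -0.019   0.3055]
tri wheel_axis [0.5477 0.0026 0.1404]
tri handle_grip [0.5742 0.0456 0.1404]
```

Call:
jog_arm([
  [[0,0,0,0.69,0.21,0,1],[0,0,0,0.69,0.21,0,1],[0,0,0,0.68,0.22,0,1],[0,0,0,0,0,0,1]],
])

```text
t: 13.42
tcp_pos: [0.5736, 0.0428, 0.247]
orientation: [0.707, 0.707, 0.0, -0.0]
contact_force: [0.8, -0.9, -0.0]
grip_width: 1.002
grasp_force: 0.0
```

```bash
python3 w.py
```

```text
13.425 [0.5736 0.0428 0.247 ] 0.040210974065531514
wrist wheel_axis 0.9 [271.1 298.6] [0.5441 0.0022]
wrist handle_grip 0.74 [307.9 244.7] [0.571  0.0431]
top lever_axis 0.81 [447.  244.9] [ 0.5583 -0.1997]
top lever_grip 0.92 [481.8 274.7] [ 0.4952 -0.2713]
top handle_grip 0.35 [403.  207.8] [ 0.6293 -0.0999]
side lever_axis 0.78 [238.4 184. ] [ 0.5591 -0.1995]
side lever_grip 0.46 [247.3 162.4] [ 0.5011 -0.2626]
side wheel_axis 0.6 [294.8 211.6] [0.5425 0.0034]
side handle_grip 0.81 [292.9 228.6] [0.5731 0.0437]
tri wheel_axis [0.5434 0.0031 0.1405]
tri handle_grip [ 0.584  -0.021   0.1121]
tri lever_axis [ 0.5586 -0.2     0.0944]
tri lever_grip [ 0.4956 -0.274   0.0869]
```

Call:
jog_arm([
  [[0,0,0,0,-0.02,0.67,1],[0,0,0,0,0,0.67,1],[0,0,0,0,0,0.67,1],[0,0,0,0,0,0,1],[0,0,0,0,0,0,-1],[0,0,0,0,0,0,-1],[0,0,0,0,0,0,-1],[0,0,0,0,0,0,-1],[0,0,0,0,0,0,-1],[0,0,0,0,0,0,-1]],
])

```text
t: 15.42
tcp_pos: [0.572, 0.0396, 0.147]
orientation: [0.708, 0.706, 0.0, 0.0]
contact_force: [-0.2, -0.4, -0.3]
grip_width: 0.404
grasp_force: 0.0
```

Call:
jog_arm([
  [[0,0,0,0,0,0,-1],[0,0,0,0,0,0,-1],[0,0,0,0,0,0,-1],[0,0,0,0,0,0,-1],[0,0,0,0,0,0,-1]],
])

```text
t: 16.05
tcp_pos: [0.5721, 0.0397, 0.1469]
orientation: [0.708, 0.706, 0.0, 0.0]
contact_force: [1.1, -0.2, -1.6]
grip_width: 0.207
grasp_force: 30.0
```

```bash
cat > s.py <<'E'
from h import *
np.set_printoptions(precision=4,suppress=True)
s=robot.sense();print(s['t'],s['tcp_pos'],yaw(Rot.from_quat(s['orientation'])),s['contact_force'],s['grip_width'],s['grasp_force'])
d=s['tcp_pos'][:2]-np.array([.5445,.0025]);print(np.arctan2(d[1],d[0]),np.hypot(*d),s['joints'])
E
python3 s.py
```

```text
16.05 [0.5721 0.0397 0.1469] -0.2229782587401618 [ 1.138  -0.1674 -1.6332] 0.20722023400940925 29.999777376651764
0.9325552084322218 0.04627471806124459 [-0.4232  0.5657  0.3754  2.0485 -0.361   0.5898  0.1981]
```

```bash
cat > c.py <<'E'
import sys,json
from h import *
# c.py phi0_deg step_deg n  : rows for a circular move of radius .05 (handle), relative to current pose
def rows(phi,step,n,R=.05,yw=0.):
    out=[];acc=np.zeros(2);y=np.array([np.cos(yw),np.sin(yw)]);x=np.array([-np.sin(yw),np.cos(yw)])
    c=lambda a:R*np.array([np.cos(np.radians(a)),np.sin(np.radians(a))])
    for k in range(1,n+1):
        d=c(phi+k*step)-c(phi)-acc
        r=[round(float(d@x)/.05,2),round(float(d@y)/.05,2)];acc=acc+.05*(r[0]*x+r[1]*y);out.append([0,0,0,r[0],r[1],0,-1])
    return out
if __name__=='__main__':
    p,s,n=map(float,sys.argv[1:4]);s_=robot.sense()
    R=Rot.from_quat(s_['orientation']);print(R.as_matrix().round(3).tolist())
    print(json.dumps([rows(p,s,int(n))]))
E
python3 c.py 56 -15 10
```

```text
[[0.004, 1.0, 0.0], [1.0, -0.004, -0.0], [-0.0, 0.0, -1.0]]
[[[0, 0, 0, -0.17, 0.2, 0, -1], [0, 0, 0, -0.22, 0.14, 0, -1], [0, 0, 0, -0.25, 0.08, 0, -1], [0, 0, 0, -0.26, 0.02, 0, -1], [0, 0, 0, -0.25, -0.05, 0, -1], [0, 0, 0, -0.24, -0.12, 0, -1], [0, 0, 0, -0.19, -0.17, 0, -1], [0, 0, 0, -0.15, -0.22, 0, -1], [0, 0, 0, -0.08, -0.25, 0, -1], [0, 0, 0, -0.02, -0.26, 0, -1]]]
```

Call:
jog_arm([
  [[0,0,0,-0.17,0.2,0,-1],[0,0,0,-0.22,0.14,0,-1],[0,0,0,-0.25,0.08,0,-1],[0,0,0,-0.26,0.02,0,-1],[0,0,0,-0.25,-0.05,0,-1]],
])

```text
t: 16.68
tcp_pos: [0.5923, -0.0195, 0.147]
orientation: [0.709, 0.705, 0.0, 0.001]
contact_force: [2.5, 2.2, -1.9]
grip_width: 0.206
grasp_force: 30.0
```

```bash
python3 s.py
python3 - <<'E'
from h import *
p=robot.read_camera('wrist')
for l in ('handle_grip','wheel_axis','crank_handle'):
  for r in robot.landmark_of(p,l)[:1]: print(l,r['score'],r['xy'],atz(p,r['xy'],.14))
E
```

```text
16.675 [ 0.5923 -0.0195  0.147 ] -0.2722445536398229 [ 2.476   2.1691 -1.9384] 0.20618029140970676 29.999798834323883
-0.43227239424679376 0.05261058851088289 [-0.3103  0.5823  0.3679  2.0063 -0.3503  0.6115  0.2867]
handle_grip 0.91 [312.8, 299.2] [ 0.59271785 -0.01613929  0.14      ]
wheel_axis 0.63 [200.6, 262.4] [0.54437597 0.00130107 0.14      ]
crank_handle 0.68 [314.3, 297.2] [ 0.59338543 -0.01518416  0.14      ]
```

Call:
jog_arm([
  [[0,0,0,-0.24,-0.12,0,-1],[0,0,0,-0.19,-0.17,0,-1],[0,0,0,-0.15,-0.22,0,-1],[0,0,0,-0.08,-0.25,0,-1],[0,0,0,-0.02,-0.26,0,-1]],
])

```text
t: 17.5
tcp_pos: [0.5391, -0.0522, 0.1469]
orientation: [0.709, 0.705, -0.0, 0.0]
contact_force: [3.1, 2.3, -3.9]
grip_width: 0.212
grasp_force: 30.0
```

```bash
python3 s.py; python3 c.py -94 -10 10;  python3 c.py -194 -10 10; python3 c.py -294 -10 10
```

```text
17.5 [ 0.5391 -0.0522  0.1469] -0.26891056271644764 [ 3.1321  2.3208 -3.8921] 0.21230672342110454 29.9992373585701
-1.6683931198027262 0.05498676322407131 [-0.2551  0.5329  0.3559  2.1179 -0.3475  0.5457  0.3503]
[[0.005, 1.0, -0.0], [1.0, -0.005, -0.0], [-0.0, -0.0, -1.0]]
[[[0, 0, 0, 0.03, -0.17, 0, -1], [0, 0, 0, 0.05, -0.17, 0, -1], [0, 0, 0, 0.09, -0.15, 0, -1], [0, 0, 0, 0.11, -0.13, 0, -1], [0, 0, 0, 0.13, -0.12, 0, -1], [0, 0, 0, 0.15, -0.09, 0, -1], [0, 0, 0, 0.16, -0.06, 0, -1], [0, 0, 0, 0.17, -0.03, 0, -1], [0, 0, 0, 0.18, -0.01, 0, -1], [0, 0, 0, 0.17, 0.03, 0, -1]]]
[[0.005, 1.0, -0.0], [1.0, -0.005, -0.0], [-0.0, -0.0, -1.0]]
[[[0, 0, 0, 0.16, 0.06, 0, -1], [0, 0, 0, 0.16, 0.08, 0, -1], [0, 0, 0, 0.13, 0.11, 0, -1], [0, 0, 0, 0.12, 0.13, 0, -1], [0, 0, 0, 0.09, 0.15, 0, -1], [0, 0, 0, 0.06, 0.16, 0, -1], [0, 0, 0, 0.03, 0.18, 0, -1], [0, 0, 0, 0.01, 0.17, 0, -1], [0, 0, 0, -0.03, 0.17, 0, -1], [0, 0, 0, -0.06, 0.17, 0, -1]]]
[[0.005, 1.0, -0.0], [1.0, -0.005, -0.0], [-0.0, -0.0, -1.0]]
[[[0, 0, 0, -0.08, 0.15, 0, -1], [0, 0, 0, -0.11, 0.14, 0, -1], [0, 0, 0, -0.14, 0.11, 0, -1], [0, 0, 0, -0.15, 0.09, 0, -1], [0, 0, 0, -0.16, 0.06, 0, -1], [0, 0, 0, -0.17, 0.04, 0, -1], [0, 0, 0, -0.17, 0.0, 0, -1], [0, 0, 0, -0.18, -0.03, 0, -1], [0, 0, 0, -0.16, -0.05, 0, -1], [0, 0, 0, -0.15, -0.09, 0, -1]]]
```

Call:
jog_arm([
  [[0,0,0,0.03,-0.17,0,-1],[0,0,0,0.05,-0.17,0,-1],[0,0,0,0.09,-0.15,0,-1]],
])

```text
t: 17.88
tcp_pos: [0.5152, -0.0426, 0.1469]
orientation: [0.708, 0.706, 0.0, -0.0]
contact_force: [4.4, 1.1, -6.3]
grip_width: 0.211
grasp_force: 30.0
```

Call:
jog_arm([
  [[0,0,0,0.11,-0.13,0,-1],[0,0,0,0.13,-0.12,0,-1],[0,0,0,0.15,-0.09,0,-1]],
])

```text
t: 18.25
tcp_pos: [0.4994, -0.0228, 0.147]
orientation: [0.708, 0.706, 0.001, 0.001]
contact_force: [7.6, 1.1, -10.4]
grip_width: 0.212
grasp_force: 30.0
```

Call:
jog_arm([
  [[0,0,0,0.16,-0.06,0.01,-1],[0,0,0,0.17,-0.03,0.01,-1],[0,0,0,0.18,-0.01,0.01,-1]],
])

```text
t: 18.62
tcp_pos: [0.4954, 0.002, 0.1466]
orientation: [0.709, 0.706, 0.001, 0.001]
contact_force: [4.7, -3.5, 14.0]
grip_width: 0.21
grasp_force: 30.0
```

```bash
python3 s.py; python3 -c "
from h import *
s=robot.sense();print(s['ft_torque'],s['effort'])
p=robot.read_camera('wrist');save(p,'g.png')
for l in ('handle_grip','wheel_axis'):
  for r in robot.landmark_of(p,l)[:1]: print(l,r['score'],r['xy'],atz(p,r['xy'],.14))
"
```

```text
18.625 [0.4954 0.002  0.1466] -0.2585866517309249 [ 4.7317 -3.546  14.0185] 0.209780700257997 30.002677738666534
-3.1308719457110543 0.049151384008633586 [-0.3733  0.4903  0.3584  2.2215 -0.3651  0.4801  0.2676]
[-0.69147237 -0.8776097  -0.01345094] [ -0.29905345 -46.78073287   2.60321304  -8.14514995  -0.23023076
   1.56697758   0.23125982]
wheel_axis 0.97 [425.3, 308.3] [0.54597977 0.00084584 0.14      ]
```

View pics/g.png

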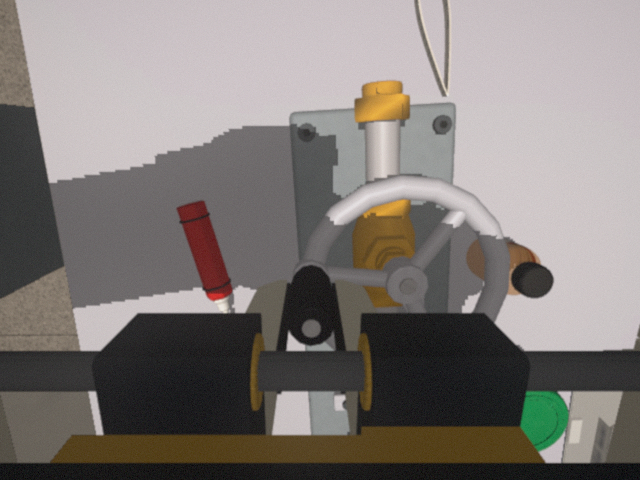

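The wheel is turning cleanly; the handle cap is at (311,329) and the hub at (407,286). The arm is stiff, so I'll turn the tool along with the wheel from here. That way, hitting the stop makes the pads slip instead of loading the arm rigidly.

Call:
jog_arm([
  [[0,0,0.667,0.1,-0.002,-0.016,-1],[0,0,0.667,0.1,-0.002,0,-1],[0,0,0.667,0.1,-0.002,0,-1]],
])

```text
t: 19.15
tcp_pos: [0.4973, 0.0161, 0.1469]
orientation: [0.807, 0.59, 0.002, 0.002]
contact_force: [8.5, -6.5, -4.6]
grip_width: 0.21
grasp_force: 30.0
```

```bash
cat > s.py <<'E'
from h import *
np.set_printoptions(precision=4,suppress=True)
s=robot.sense();R=Rot.from_quat(s['orientation']);print(s['t'],s['tcp_pos'],'yaw',yaw(R).round(1),'F',s['contact_force'],'Ftool',R.inv().apply(s['contact_force']),s['grip_width'],s['grasp_force'],'j7',s['joints'][6])
A=np.array([.5445,.0025]);h=s['tcp_pos']+R.apply([.0035,0,0]);d=h[:2]-A
print('handle est phi',np.degrees(np.arctan2(d[1],d[0])),np.hypot(*d))
p=robot.read_camera('wrist')
for l in ('handle_grip','wheel_axis'):
  for r in robot.landmark_of(p,l)[:1]: print(l,round(r['score'],2),r['xy'],atz(p,r['xy'],.14))
E
python3 s.py
```

```text
19.15 [0.4973 0.0161 0.1469] yaw -17.7 F [ 8.5433 -6.4857 -4.6271] Ftool [-3.5868 10.0846  4.6796] 0.2101168460465073 29.996789395809174 j7 0.03478704499421919
handle est phi 159.80986272141126 0.0491053459634139
wheel_axis 0.94 [423.8, 307.3] [0.5451 0.0002 0.14  ]
```

Call:
jog_arm([
  [[0,0,0.667,0.1,0.01,0,-1],[0,0,0.667,0.1,0,0,-1],[0,0,0.667,0.1,0,0,-1]],
])

```text
t: 19.68
tcp_pos: [0.5033, 0.029, 0.1469]
orientation: [0.887, 0.462, 0.001, 0.002]
contact_force: [7.0, -9.0, -3.6]
grip_width: 0.211
grasp_force: 30.0
```

```bash
python3 s.py
```

```text
19.675 [0.5033 0.029  0.1469] yaw -34.9 F [ 7.0077 -8.9755 -3.6221] Ftool [-3.3532 10.8656  3.6717] 0.21093594647256678 29.997234642505646 j7 -0.19472631168756518
handle est phi 143.1678882058516 0.049032965733682744
handle_grip 0.86 [311.9, 302.0] [0.5048 0.0303 0.14  ]
wheel_axis 0.94 [423.5, 305.7] [0.5446 0.0002 0.14  ]
```

Call:
jog_arm([
  [[0,0,0.667,0.1,0.006,0,-1],[0,0,0.667,0.1,0.003,0,-1],[0,0,0.667,0.1,0,0,-1]],
])

```text
t: 20.2
tcp_pos: [0.5125, 0.0397, 0.1468]
orientation: [0.946, 0.325, 0.001, 0.002]
contact_force: [4.9, -10.0, -0.8]
grip_width: 0.211
grasp_force: 30.0
```

```bash
python3 s.py
```

```text
20.2 [0.5125 0.0397 0.1468] yaw -52.1 F [ 4.9143 -9.953  -0.7573] Ftool [-2.2324 10.8705  0.7967] 0.21135484302222396 29.997777342796326 j7 -0.42365825405620244
handle est phi 126.61781900471279 0.04901725106763611
handle_grip 0.82 [311.0, 298.7] [0.5156 0.0415 0.14  ]
wheel_axis 0.64 [422.1, 302.0] [0.5446 0.0015 0.14  ]
```

Call:
jog_arm([
  [[0,0,0.667,0.1,0.006,0,-1],[0,0,0.667,0.1,0.003,0,-1],[0,0,0.667,0.1,0,0,-1]],
])

```text
t: 20.72
tcp_pos: [0.5244, 0.0474, 0.1468]
orientation: [0.984, 0.179, 0.0, 0.001]
contact_force: [0.6, -9.1, 2.6]
grip_width: 0.211
grasp_force: 30.0
```

```bash
python3 s.py
```

```text
20.725 [0.5244 0.0474 0.1468] yaw -69.3 F [ 0.6206 -9.0646  2.5661] Ftool [-2.6197  8.7056 -2.5467] 0.21106214889638727 29.998335242271423 j7 -0.6524391668361967
handle est phi 110.06016842008479 0.04909795085666448
handle_grip 0.76 [311.2, 299.2] [0.5279 0.0479 0.14  ]
wheel_axis 0.56 [424.8, 301.3] [0.5447 0.0003 0.14  ]
```

Call:
jog_arm([
  [[0,0,0.667,0.1,0.006,0,-1],[0,0,0.667,0.1,0.003,0,-1],[0,0,0.667,0.1,0,0,-1]],
])

```text
t: 21.25
tcp_pos: [0.5382, 0.0514, 0.1468]
orientation: [1.0, 0.031, -0.0, 0.0]
contact_force: [-1.9, -7.0, 6.0]
grip_width: 0.208
grasp_force: 30.0
```

```bash
python3 s.py
```

```text
21.25 [0.5382 0.0514 0.1468] yaw -86.5 F [-1.9321 -7.0342  6.0384] Ftool [-2.3619  6.9084 -6.0308] 0.2076512277105349 29.99896913766861 j7 -0.8817257198872084
handle est phi 93.30093056498137 0.049244424976845565
handle_grip 0.62 [308.7, 300.4] [0.5412 0.0518 0.14  ]
wheel_axis 0.96 [425.4, 300.2] [0.5444 0.0001 0.14  ]
```

Call:
jog_arm([
  [[0,0,0.667,0.1,0.004,-0.005,-1],[0,0,0.667,0.1,0.003,0,-1],[0,0,0.667,0.1,0,0,-1]],
])

```text
t: 21.78
tcp_pos: [0.5525, 0.0514, 0.1468]
orientation: [0.993, -0.119, -0.001, -0.0]
contact_force: [-3.3, -3.8, 6.1]
grip_width: 0.207
grasp_force: 30.0
```

```bash
python3 s.py
```

```text
21.775 [0.5525 0.0514 0.1468] yaw -103.7 F [-3.307  -3.8135  6.0896] Ftool [-2.3244  4.4874 -6.0846] 0.20655830195193844 29.998924434185028 j7 -1.1127383672081752
handle est phi 76.6352306167548 0.04944022916258115
handle_grip 0.81 [312.4, 299.4] [0.5558 0.049  0.14  ]
```

Call:
jog_arm([
  [[0,0,0.667,0.1,0,-0.005,-1],[0,0,0.667,0.1,0,0,-1],[0,0,0.667,0.1,0,0,-1]],
])

```text
t: 22.3
tcp_pos: [0.5664, 0.0473, 0.1469]
orientation: [0.964, -0.266, -0.001, -0.0]
contact_force: [-4.3, -0.9, 4.0]
grip_width: 0.211
grasp_force: 30.0
```

```bash
python3 s.py
```

```text
22.3 [0.5664 0.0473 0.1469] yaw -120.8 F [-4.3447 -0.9371  4.0077] Ftool [-3.2626  3.0315 -3.9977] 0.2109502776841488 29.99890387058258 j7 -1.3457934093148414
handle est phi 59.91443759965782 0.0497129421258114
handle_grip 0.63 [311.0, 299.0] [0.5695 0.0443 0.14  ]
wheel_axis 0.66 [423.8, 296.8] [0.5448 0.0008 0.14  ]
```

Call:
jog_arm([
  [[0,0,0.667,0.1,-0.002,0,-1],[0,0,0.667,0.1,-0.002,0,-1],[0,0,0.667,0.1,-0.002,0,-1]],
])

```text
t: 22.82
tcp_pos: [0.5789, 0.0392, 0.1469]
orientation: [0.914, -0.407, -0.001, -0.0]
contact_force: [-3.8, 0.5, 6.2]
grip_width: 0.21
grasp_force: 30.0
```

```bash
python3 s.py
```

```text
22.825 [0.5789 0.0392 0.1469] yaw -138.0 F [-3.8119  0.4843  6.1634] Ftool [-2.9296  2.5108 -6.1535] 0.2095937829541946 29.999086260795593 j7 -1.5840043440482718
handle est phi 42.85874856052161 0.0500591040175967
handle_grip 0.68 [312.4, 297.5] [0.581  0.0342 0.14  ]
wheel_axis 0.89 [424.9, 295.1] [0.5448 0.0001 0.14  ]
```

Call:
jog_arm([
  [[0,0,0.667,0.1,-0.002,-0.004,-1],[0,0,0.667,0.1,-0.002,0,-1],[0,0,0.667,0.1,-0.002,0,-1]],
])

```text
t: 23.35
tcp_pos: [0.5882, 0.0279, 0.1469]
orientation: [0.843, -0.539, -0.002, -0.001]
contact_force: [-2.0, 1.6, 4.3]
grip_width: 0.211
grasp_force: 30.0
```

```bash
python3 s.py
```

```text
23.35 [0.5882 0.0279 0.1469] yaw -155.2 F [-1.9829  1.6488  4.2706] Ftool [-2.3432  1.1104 -4.262 ] 0.2108103839595846 29.998785853385925 j7 -1.8322639576979798
handle est phi 26.147227805168814 0.050351496503143196
handle_grip 0.61 [309.9, 296.9] [0.5902 0.0225 0.14  ]
wheel_axis 0.64 [423.3, 292.6] [ 0.5456 -0.0004  0.14  ]
```

Call:
jog_arm([
  [[0,0,0.667,0.1,-0.002,0,-1],[0,0,0.667,0.1,-0.002,0,-1],[0,0,0.667,0.1,-0.002,0,-1]],
])

```text
t: 23.88
tcp_pos: [0.5941, 0.0135, 0.1469]
orientation: [0.753, -0.657, -0.001, -0.0]
contact_force: [-1.7, 1.8, 3.0]
grip_width: 0.211
grasp_force: 30.0
```

```bash
python3 s.py
```

```text
23.875 [0.5941 0.0135 0.1469] yaw -172.2 F [-1.6845  1.7586  3.0367] Ftool [-1.9763  1.4324 -3.0323] 0.21059779176070725 29.99871253967285 j7 -2.0869600383457843
handle est phi 8.587814102264536 0.05065984158644468
handle_grip 0.76 [310.0, 301.1] [0.5943 0.0096 0.14  ]
wheel_axis 0.74 [422.4, 296.9] [0.5452 0.0009 0.14  ]
```

Call:
jog_arm([
  [[0,0,0.667,0.1,-0.002,0,-1],[0,0,0.5,0.1,-0.002,0,-1],[0,0,0.4,0.08,0,0,-1]],
])

```text
t: 24.4
tcp_pos: [0.5956, 0.0076, 0.1467]
orientation: [-0.674, 0.739, 0.007, 0.004]
contact_force: [-2.3, 36.6, 20.0]
grip_width: 0.212
grasp_force: 30.0
```

```bash
python3 s.py
```

```text
24.4 [0.5956 0.0076 0.1467] yaw 174.8 F [-2.305  36.6268 20.0363] Ftool [-36.5715   5.7112 -19.4473] 0.21220717962071345 30.0065678358078 j7 -2.2863814413573955
handle est phi 1.7869760414321774 0.05081952223658519
handle_grip 0.87 [310.8, 301.4] [0.5947 0.0038 0.14  ]
wheel_axis 0.59 [424.7, 285.8] [0.5442 0.001  0.14  ]
```

The stop is reached at about 414° (1.15 turns) with 37 N tangential, and the handle is at phi ≈ 2°. I'll hold briefly, then start backing off.

Call:
jog_arm([
  [[0,0,0,0,0,0,-1],[0,0,0,0,0,0,-1],[0,0,0,0,0,0,-1]],
])

```text
t: 24.92
tcp_pos: [0.5956, 0.0076, 0.1468]
orientation: [-0.675, 0.738, 0.006, 0.004]
contact_force: [-2.7, 28.6, 15.8]
grip_width: 0.208
grasp_force: 30.0
```

Call:
jog_arm([
  [[0,0,-0.4,-0.08,0,0,-1],[0,0,-0.4,-0.08,0,0,-1],[0,0,-0.667,-0.1,0.004,0,-1]],
])

```text
t: 25.3
tcp_pos: [0.5945, 0.0113, 0.1469]
orientation: [0.751, -0.661, -0.0, 0.001]
contact_force: [-4.2, -2.6, 2.3]
grip_width: 0.211
grasp_force: 30.0
```

```bash
python3 s.py
```

```text
25.3 [0.5945 0.0113 0.1469] yaw -172.7 F [-4.2069 -2.5502  2.2513] Ftool [ 1.997   4.5005 -2.242 ] 0.21082918428215677 29.999037981033325 j7 -2.119199718860403
handle est phi 6.025881357463005 0.05072426819623292
handle_grip 0.95 [309.1, 298.3] [0.5952 0.0061 0.14  ]
wheel_axis 0.83 [422.3, 303.3] [0.5449 0.0021 0.14  ]
```

Call:
jog_arm([
  [[0,0,-0.9,-0.135,0.012,0,-1],[0,0,-0.9,-0.135,0.01,0,-1],[0,0,-0.9,-0.135,0.01,0,-1],[0,0,-0.9,-0.135,0.01,0,-1],[0,0,-0.9,-0.135,0.01,0,-1],[0,0,-0.9,-0.135,0.01,0,-1]],
])

```text
t: 26.2
tcp_pos: [0.5741, 0.0427, 0.1468]
orientation: [0.949, -0.314, -0.0, 0.002]
contact_force: [-6.6, -11.5, -0.1]
grip_width: 0.209
grasp_force: 30.0
```

```bash
python3 s.py
```

```text
26.2 [0.5741 0.0427 0.1468] yaw -126.6 F [ -6.6393 -11.4709  -0.1426] Ftool [ 1.5064 13.1672  0.194 ] 0.20853067533756134 29.997607469558716 j7 -1.5099398031553404
handle est phi 49.62878627853996 0.05003488450266293
handle_grip 0.61 [311.4, 298.4] [0.577 0.039 0.14 ]
wheel_axis 0.92 [425.0, 305.6] [0.5439 0.0004 0.14  ]
```

Call:
jog_arm([
  [[0,0,-0.9,-0.135,0.03,0,-1],[0,0,-0.9,-0.135,0.014,0,-1],[0,0,-0.9,-0.135,0.014,0,-1],[0,0,-0.9,-0.135,0.014,0,-1],[0,0,-0.9,-0.135,0.014,0,-1],[0,0,-0.9,-0.135,0.014,0,-1]],
])

```text
t: 27.1
tcp_pos: [0.5371, 0.0509, 0.1469]
orientation: [0.996, 0.086, 0.001, 0.001]
contact_force: [2.5, -7.3, -7.0]
grip_width: 0.21
grasp_force: 30.0
```

```bash
python3 s.py
```

```text
27.1 [0.5371 0.0509 0.1469] yaw -80.1 F [ 2.4843 -7.2883 -7.0494] Ftool [1.1848 7.5845 7.075 ] 0.20974694014473316 29.994289577007294 j7 -0.9008531976884574
handle est phi 94.60279943445146 0.04918355774248303
handle_grip 0.95 [311.3, 299.8] [0.5404 0.0505 0.14  ]
wheel_axis 0.81 [422.6, 310.7] [0.5437 0.0005 0.14  ]
```

Call:
jog_arm([
  [[0,0,-0.9,-0.135,0.02,0.006,-1],[0,0,-0.9,-0.135,0.014,0,-1],[0,0,-0.9,-0.135,0.014,0,-1],[0,0,-0.9,-0.135,0.014,0,-1],[0,0,-0.9,-0.135,0.014,0.004,-1],[0,0,-0.9,-0.135,0.014,0,-1],[0,0,-0.9,-0.135,0.014,0,-1],[0,0,-0.9,-0.135,0.014,0,-1],[0,0,-0.9,-0.135,0.014,0,-1],[0,0,-0.9,-0.135,0.014,0,-1]],
])

```text
t: 28.5
tcp_pos: [0.4957, 0.0047, 0.1467]
orientation: [0.723, 0.69, 0.0, -0.001]
contact_force: [-3.2, 3.1, 7.8]
grip_width: 0.211
grasp_force: 30.0
```

```bash
python3 s.py
```

```text
28.5 [0.4957 0.0047 0.1467] yaw -2.7 F [-3.2312  3.0556  7.7668] Ftool [ 2.9123 -3.3793 -7.7588] 0.2111995118197617 30.001198947429657 j7 0.12353900181675168
handle est phi 173.36586547787056 0.049003452475449114
handle_grip 0.87 [309.7, 298.1] [0.4949 0.0088 0.14  ]
wheel_axis 0.63 [421.4, 308.2] [0.5444 0.0016 0.14  ]
```

Run:
```python
import json
from c import rows
r=rows(172.5,15,36,yw=-.047)
for i in (0,10,20,30): print([[q[3],q[4]] for q in r[i:i+10]])
```

```text
[[-0.26, 0.01], [-0.25, 0.08], [-0.22, 0.14], [-0.17, 0.2], [-0.12, 0.23], [-0.06, 0.25], [0.01, 0.26], [0.08, 0.25], [0.14, 0.22], [0.2, 0.18]]
[[0.23, 0.12], [0.25, 0.05], [0.26, -0.01], [0.25, -0.08], [0.22, -0.14], [0.18, -0.19], [0.12, -0.23], [0.05, -0.26], [-0.01, -0.26], [-0.08, -0.25]]
[[-0.14, -0.22], [-0.19, -0.17], [-0.23, -0.12], [-0.26, -0.06], [-0.26, 0.01], [-0.25, 0.08], [-0.22, 0.14], [-0.17, 0.2], [-0.12, 0.23], [-0.06, 0.25]]
[[0.01, 0.26], [0.08, 0.25], [0.14, 0.22], [0.2, 0.18], [0.23, 0.12], [0.25, 0.05]]
```

Call:
jog_arm([
  [[0,0,0,-0.26,0.01,-0.006,-1],[0,0,0,-0.25,0.08,0,-1],[0,0,0,-0.22,0.14,0,-1],[0,0,0,-0.17,0.2,0,-1],[0,0,0,-0.12,0.23,0,-1],[0,0,0,-0.06,0.25,0,-1]],
])

```text
t: 29.4
tcp_pos: [0.5401, -0.0521, 0.1467]
orientation: [0.725, 0.689, 0.0, -0.0]
contact_force: [-1.1, 9.2, 4.5]
grip_width: 0.209
grasp_force: 30.0
```

```bash
python3 s.py
```

```text
29.4 [ 0.5401 -0.0521  0.1467] yaw -2.9 F [-1.1232  9.1561  4.5439] Ftool [ 9.0903 -1.5834 -4.5389] 0.2087930117372147 29.99997228384018 j7 0.21302973893923496
handle est phi -94.7422042651226 0.051325465063727656
handle_grip 0.7 [312.2, 299.5] [ 0.5404 -0.0488  0.14  ]
wheel_axis 0.96 [316.7, 187.9] [0.5447 0.0004 0.14  ]
```

Call:
jog_arm([
  [[0,0,0,0.02,0.26,-0.003,-1],[0,0,0,0.08,0.25,0,-1],[0,0,0,0.14,0.22,0,-1],[0,0,0,0.2,0.18,0,-1],[0,0,0,0.23,0.12,0,-1],[0,0,0,0.25,0.05,0,-1]],
])

```text
t: 30.3
tcp_pos: [0.5948, -0.0091, 0.1467]
orientation: [0.725, 0.689, -0.001, -0.0]
contact_force: [-8.1, -1.4, 7.2]
grip_width: 0.208
grasp_force: 30.0
```

```bash
python3 s.py
```

```text
30.3 [ 0.5948 -0.0091  0.1467] yaw -2.9 F [-8.0895 -1.3907  7.155 ] Ftool [-1.8055 -8.0228 -7.1374] 0.2084767031046071 30.000733137130737 j7 0.13612290466986066
handle est phi -9.10387592593174 0.051109274257082137
handle_grip 0.73 [311.6, 299.2] [ 0.5948 -0.0056  0.14  ]
wheel_axis 0.78 [197.8, 293.2] [ 0.5448 -0.0002  0.14  ]
```

Call:
jog_arm([
  [[0,0,0,0.26,-0.02,-0.005,-1],[0,0,0,0.25,-0.08,0,-1],[0,0,0,0.22,-0.14,0,-1],[0,0,0,0.18,-0.19,0,-1],[0,0,0,0.12,-0.23,0,-1],[0,0,0,0.05,-0.26,0,-1],[0,0,0,-0.01,-0.26,0,-1],[0,0,0,-0.08,-0.25,0,-1]],
])

```text
t: 31.45
tcp_pos: [0.527, 0.0445, 0.147]
orientation: [0.724, 0.689, 0.001, 0.001]
contact_force: [5.7, -5.6, -9.5]
grip_width: 0.214
grasp_force: 30.0
```

```bash
python3 s.py
```

```text
31.45 [0.527  0.0445 0.147 ] yaw -2.9 F [ 5.7169 -5.5672 -9.544 ] Ftool [-5.273   5.9617  9.5613] 0.214385834686585 29.993474185466766 j7 0.04988306699616718
handle est phi 110.804662685677 0.048696751169027316
handle_grip 0.96 [310.6, 298.2] [0.5267 0.0484 0.14  ]
wheel_axis 0.72 [355.4, 389.2] [0.5456 0.0006 0.14  ]
```

Call:
jog_arm([
  [[0,0,0,-0.14,-0.22,0.006,-1],[0,0,0,-0.19,-0.17,0,-1],[0,0,0,-0.23,-0.12,0,-1],[0,0,0,-0.26,-0.05,0,-1],[0,0,0,-0.26,0.01,0,-1],[0,0,0,-0.25,0.08,0,-1],[0,0,0,-0.22,0.14,0,-1],[0,0,0,-0.17,0.2,0,-1],[0,0,0,-0.12,0.23,0,-1],[0,0,0,-0.06,0.25,0,-1]],
])

```text
t: 32.85
tcp_pos: [0.5397, -0.0521, 0.1468]
orientation: [0.725, 0.689, -0.0, -0.0]
contact_force: [-2.6, 5.8, 0.1]
grip_width: 0.206
grasp_force: 30.0
```

```bash
python3 s.py
```

```text
32.85 [ 0.5397 -0.0521  0.1468] yaw -2.9 F [-2.5966  5.8048  0.0909] Ftool [ 5.6656 -2.8879 -0.0888] 0.20583394695015927 29.998919069767 j7 0.21012632044143126
handle est phi -95.17497864919254 0.051276222899381836
handle_grip 0.94 [310.0, 299.2] [ 0.539  -0.0486  0.14  ]
wheel_axis 0.63 [320.1, 185.7] [0.5457 0.0013 0.14  ]
```

Call:
jog_arm([
  [[0,0,0,0.02,0.26,0,-1],[0,0,0,0.08,0.25,0,-1],[0,0,0,0.14,0.22,0,-1],[0,0,0,0.2,0.18,0,-1],[0,0,0,0.23,0.12,0,-1],[0,0,0,0.25,0.05,-0.005,-1],[0,0,0,0.19,-0.01,0,-1],[0,0,0,0,0,0,-1],[0,0,0,0,0,0,-1]],
])

```text
t: 34.12
tcp_pos: [0.595, 0.0019, 0.1469]
orientation: [0.724, 0.689, 0.0, -0.0]
contact_force: [-3.6, 2.5, -2.4]
grip_width: 0.211
grasp_force: 30.0
```

```bash
python3 s.py; python3 w.py
```

```text
34.125 [0.595  0.0019 0.1469] yaw -2.8 F [-3.6189  2.4943 -2.3589] Ftool [ 2.3101 -3.737   2.3623] 0.21123631526835873 29.998633861541748 j7 0.11974337125956432
handle est phi 3.270059714462217 0.05077829216882739
handle_grip 0.79 [309.3, 299.1] [0.5941 0.0054 0.14  ]
wheel_axis 0.55 [202.3, 314.0] [0.5458 0.0006 0.14  ]
34.275 [0.595  0.0012 0.1469] -2.8882341763165043
wrist wheel_axis 0.76 [200.  314.4] [ 0.5447 -0.0002]
wrist handle_grip 0.96 [309.6 299.4] [0.5942 0.0046]
top lever_axis 0.66 [445.1 245.3] [ 0.5574 -0.1956]
top lever_grip 0.97 [480.7 271.5] [ 0.5019 -0.2692]
side lever_axis 0.68 [238.  185.5] [ 0.5625 -0.195 ]
side lever_grip 0.44 [249.4 163.1] [ 0.4987 -0.2573]
side wheel_axis 0.84 [294.4 212.5] [0.5446 0.0053]
side handle_grip 0.53 [268.  222.1] [0.6005 0.0003]
tri wheel_axis [ 0.541  -0.0032  0.1326]
tri handle_grip [0.5968 0.0008 0.1374]
tri lever_axis [ 0.5594 -0.1976  0.0918]
tri lever_grip [ 0.4985 -0.2678  0.0903]
```

```bash
python3 -c "
from station import robot
print(robot.sense()['joint_velocities']);print(robot.job_done())"
```

```text
[ 0.00159141  0.00063741 -0.00034888 -0.00146005 -0.00101626 -0.0003241
  0.00159272]
the job is handed in; nothing more can be done
None
```

I handed the job in at about 34 s with the lever at the half-open mark and the wheel shut to its stop, then backed off two full turns (within about 1° by camera). The crank handle was still gripped; the verdict isn't shown.

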